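# Swap caliper halves under the leak-test toggle clamp

### The arm

A 7-joint arm with a two-finger parallel gripper is mounted at the origin on the work surface. World frame = base frame: x ahead of the robot, y to its left, z up, the work surface at z = 0. Lengths are in m, angles in rad, forces in N, time in s.
With the tool pointing down it reaches from about 0.4 to 0.85 m from the base axis. Payload 10.4 kg.
Tool frame: the origin (TCP) lies at the very end of the fingers, on their centre line; the grasp point (between the pads) lies 19 mm behind it (manip.tcp_to_grasp is the z of the grasp point in the tool frame, in m); z points along the fingers, x is the direction in which the jaws open and shut, and the axes are right-handed (so a half turn about z gives the same grasp; the last joint's range is limited). The gripper opens to 85 mm and grips with 20 to 120 N. Pads are 22 mm wide; open, the fingers measure 114 mm over their backs; the gripper's body (76 mm by 85 mm) begins 54 mm behind the grasp point. The pads swing forward as they close: fully open they stand 13 mm farther back than shut.
Start: joints at [-1.123, 0.332, -0.065, 1.46, 0.022, 1.35, -0.088], TCP at [0.283, 0.557, 0.231] pointing down, gripper open.
Joint ranges: [-2.6, 2.6], [-0.5, 2.12], [-1.47, 1.34], [0.16, 2.42], [-1.27, 4.41], [0.06, 2.06], [-2.6, 2.6]. Speed limits (rad/s): [2.22, 2.22, 2.79, 2.79, 3.14, 3.14, 3.14].

### API

Orientations are given as a unit quaternion [x, y, z, w].
In Python, from workcell import manip gives the robot as it stands.
- The arm moves only by the tool servo_tool, never from a script. Its argument "moves" is a list of rows, each an object with "travel": the shift along the tool's x, y, z in mm, a list of three; "dr": the turn, a rotation vector about the tool's x, y, z in degrees, a list of three. A call has 1 to 12 rows; each row shifts and turns the commanded pose from where the row before left it, along the tool's axes as they then stand; what a row does not reach is not made up. A row lasts 1/8 s, in which the tool goes at most 62.5 mm and 10.7 degrees, less where a joint would pass 70% of its speed; a pose out of reach is approached as far as the arm can. A call is refused whole if a number of a shift passes 62.5 or a number of a turn 10.7, either way. A call with a gripper value outside its range is refused whole. "claw" is the closure, from 0 (fully open) to 1 (shut), set as the call begins (left out, the last holds). The fingers move at their own pace and stop on an object; "squeeze" is the grip in N (left out, the last holds). Time passes only in rows, so rows that do not move let the fingers close. It gives the time, the measured TCP pose, the force and the opening at its end, in the units of the state.
- manip.get_obs(): the state, without advancing time (a new reading comes with each control period).
- manip.camera(name): name is "scene" or "side" or "wrist"; returns the picture (480x640x3 uint8, blue, green, red); there is no depth.
- manip.calibration(name): a dict with "intrinsics" (3x3 intrinsics, pixels), "view" (4x4, takes a point from world to camera coordinates). Camera axes: x right, y down, z forward; pixel columns grow to the right and rows downward; lengths in m; the calibration is good to about 2 mm. A picture is of the moment at which its call begins: read the wrist's pose just before it. calibration takes no time and is no camera call; for the wrist camera it gives the pose at the moment of the call.
- manip.hand_in(): hands the job in, once; it reports no verdict.
The state is a dict: "clock": time; "joint_pos": joint angles; "joint_velocities": joint speeds; "tau": joint torques, N m; "position": TCP position; "ee_rot": TCP orientation; "ft_force": force on the tool from outside, world axes, zero at the start; "torque": the same for the moment, N m; "grip_width": opening from 0.0 (shut) to 1.0 (fully open).
Only numpy, scipy, OpenCV 4.12 (cv2) and the standard library are available. Lean on these libraries where they do the work, as an engineer would, in place of code of your own. Each camera call takes 0.05 s, during which the arm holds its last target. There are 200 camera calls.

### The job

The red caliper half in the leak-test fixture is done: swing the toggle clamp fully open, lay the red half flat in the blue tray and let go. Then lay the grey half from the black mat flat in the nest with its brass hose union at the yellow stop, let go of it, and only then swing the clamp over centre until it is locked down on it. Keep both halves flat (never tipped up on edge) and leave the pistons, spray can and tools standing and lying where they are.

Things in the scene. Friction and masses are not known exactly. Their poses are not given: they have to be found in the camera images.
- fixture: fixed leak-test fixture: aluminium plate 120 (x) x 200 (y) x 12 mm, with a plate behind for the toggle clamp. Origin: on the table under the nest's middle; x towards the clamp, y along the nest to its yellow end stop, z up. The clamp's blue cheeks span x 79 to 135, y +-20 mm and reach 76 mm above the table
- nest (a point): where the centre of a seated caliper half belongs: 38 mm above the table (its underside on black rests 20 mm above it), length along the fixture's y. Four pins 12 mm thick at x +-31, y +-64 mm, an end pin at -y and the yellow block at +y leave 3 mm play each way, reach 36 mm above the table; no lead-in but their tops
- clamp_pivot (a point): hinge axis of the clamp lever, at fixture x = 95 mm, y = 0, 70 mm above the table; the axis runs along the fixture's y
- clamp_grip (a point): point to hold on the clamp's red round handle (18 mm thick, red part 75 mm long), 100 mm from the pivot, 25 mm from the handle's end. Handle upright when locked, leaning back nearly level away from the nest when open. Pinched across (fingers closing along the fixture's y) it turns between the pads
- clamp_handle (a joint): angle of the clamp lever (handle and arm in one), rad: 0 = handle upright, arm level, locked on a caliper half (start); 1.55 = open stop, swung away from the nest (grip at pivot + 100 mm (sin, cos) in fixture x, z); -0.12 = stop with the nest empty. An over-centre spring drives it away from dead centre at 0.6, both ways; up to 9 N at the grip swings it over
- clamp_foot_tip (a point): underside of the clamp's rubber foot (18 mm across), 95 mm out along the clamp arm. Locked, it presses with about 7 N on a caliper half's flat middle. Fully open, the arm stands upright at fixture x about 95 to 115 mm, its end 175 mm above the table, the foot pointing to the nest with its tip at x about 78 mm
- clamp_foot: the clamp's rubber foot on the end of the clamp arm; origin 14 mm above the foot's underside when locked
- red_caliper_mid (a point): red, tested brake caliper half, 150 mm long. Block 50 wide x 112 x 36 high, flat sides; lugs at both ends 44 wide, 20 high; two round bosses on top (34 mm across, 43 high) 38 mm either side of the middle. About 0.55 kg. Starts in the nest, clamped, union by the yellow stop. Point: its centre, 18 mm above its underside. y along it to the end with the brass union, x across the 50 mm width.
- grey_caliper_mid (a point): grey, untested brake caliper half, 150 mm long. Block 50 wide x 112 x 36 high, flat sides; lugs at both ends 44 wide, 20 high; two round bosses on top (34 mm across, 43 high) 38 mm either side of the middle. About 0.55 kg. Starts on the black mat. Point: its centre, 18 mm above its underside. y along it to the end with the brass union, x across the 50 mm width.
- grey_caliper_union (a point): top of the brass hose union (13 mm thick, 10 mm high) on the grey caliper half's +y lug, 66 mm from the middle
- red_caliper: the red caliper half as a whole; origin at its underside's centre
- grey_caliper: the grey caliper half as a whole; origin at its underside's centre
- tray: blue open tray, fixed, 215 (x) x 135 (y) mm outside, walls 5 mm thick and 26 mm high, floor 5 mm thick; origin under its middle, at table height. To the left or right of the fixture, with the mat on the other side
- mat: black rubber mat, fixed, 200 (x) x 130 (y) x 4 mm; origin under its middle
- piston0: bystander: steel brake piston, 38 mm across, 46 mm high, standing near the fixture; origin under it
- piston1: bystander: steel brake piston, 38 mm across, 46 mm high, standing near the fixture; origin under it
- piston2: bystander: steel brake piston, 38 mm across, 46 mm high, standing near the fixture; origin under it
- piston3: bystander: steel brake piston, 38 mm across, 46 mm high, standing near the fixture; origin under it
- spray_can: bystander: spray can 60 mm across, 190 mm high, standing; origin under it
- wrench: bystander: wrench 170 mm long lying on the table along its x
- screwdriver: bystander: screwdriver 190 mm long lying beyond the fixture along its x
Mind the look-alikes: they are no part of the job. Of the things that look like the red_caliper, the smaller one is meant. What is shaped like the grey_caliper but turquoise is not meant.

How it is judged:
By the outcome, as a careful person would: the job done as asked, in the order asked, and still so for the second after the job is handed in, with the robot touching nothing.
It also fails if it takes over 72 s, if anything falls off the work surface, if the arm or the gripper's body presses on something with over 40 N, if the wrist force passes 120 N, or if a joint passes its speed limit or range.

## Working session

There is one attempt and no reset: what is moved stays moved. The work goes in short steps, Python scripts to look and compute and a tool call to move; the robot and the scene stay as the last step left them, time stands still between calls to the robot, and variables do not carry over. Pictures are saved under pics/ and viewed, on a budget of 10 in all, crops included, one or two more only if the job needs it, and the job is handed in when it is done.

Besides the shell and the picture viewer there is one more tool, called after ">>>" by a JSON object that holds its "op" and its "data", one argument or row to a line. servo_tool: Moves the arm, as the interface text tells. Its arguments: {"type":"object","properties":{"moves":{"type":"array","items":{"type":"object","properties":{"travel":{"type":"array","items":{"type":"number"}},"dr":{"type":"array","items":{"type":"number"}}}}},"claw":{"type":"number"},"squeeze":{"type":"number"}},"required":["moves"]}

```bash
mkdir -p pics; ls
python3 - <<'E'
from workcell import manip
import cv2,numpy as np
o=manip.get_obs();print(o)
a=manip.camera("scene");b=manip.camera("side")
cv2.imwrite("pics/scene0.png",a);cv2.imwrite("pics/side0.png",b)
for n in("scene","side","wrist"):
  c=manip.calibration(n);print(n,np.round(c["intrinsics"],1).tolist(),np.round(c["view"],3).tolist())
print(manip.tcp_to_grasp)
E
```

```text
pics
{'clock': 0.0, 'joint_pos': array([-1.12261404,  0.33287528, -0.06471938,  1.4609716 ,  0.02159771,
        1.34989952, -0.08849709]), 'joint_velocities': array([-3.92647698e-04, -1.44044978e-03, -1.58997406e-03,  1.86850662e-03,
        5.21515588e-05, -6.64525523e-04, -2.28302914e-04]), 'tau': array([-1.85815312e-03, -6.25454164e+01,  4.78399184e-02, -3.91611993e+01,
        1.60555250e-02,  9.93683352e-03, -6.10950096e-06]), 'position': array([0.28330746, 0.55666373, 0.2304994 ]), 'ee_rot': array([ 8.52509558e-01,  5.22711126e-01, -6.05263105e-04,  4.06472482e-04]), 'ft_force': array([-0.97312714,  0.209728  , -0.19103174]), 'torque': array([-0.00092847, -0.01516574,  0.03313577]), 'grip_width': 1.0013693656592064}
scene [[522.4, 0.0, 319.4], [0.0, 522.4, 239.8], [0.0, 0.0, 1.0]] [[-0.137, 0.991, -0.007, 0.06], [0.749, 0.098, -0.655, -0.261], [-0.648, -0.095, -0.755, 1.599], [0.0, 0.0, 0.0, 1.0]]
side [[605.6, 0.0, 315.3], [0.0, 605.6, 234.2], [0.0, 0.0, 1.0]] [[0.82, -0.573, -0.018, -0.411], [-0.447, -0.618, -0.647, 0.317], [0.359, 0.538, -0.763, 1.123], [0.0, 0.0, 0.0, 1.0]]
wrist [[337.3, 0.0, 321.5], [0.0, 337.3, 238.4], [0.0, 0.0, 1.0]] [[0.454, 0.891, -0.0, -0.625], [0.844, -0.43, 0.32, -0.041], [0.285, -0.145, -0.947, 0.381], [0.0, 0.0, 0.0, 1.0]]
-0.0187
```

View pics/scene0.png

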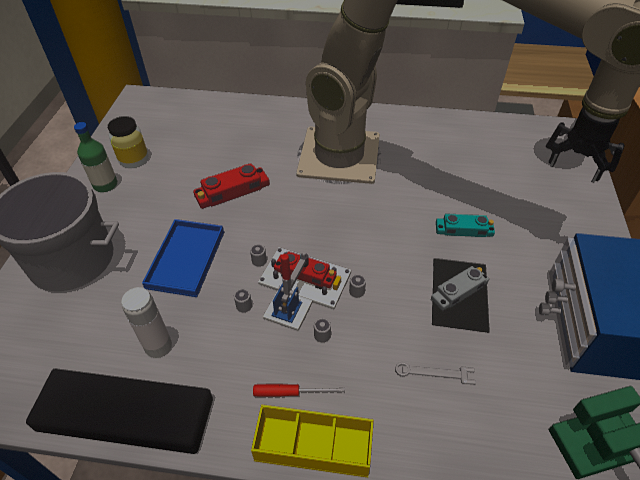

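View pics/side0.png

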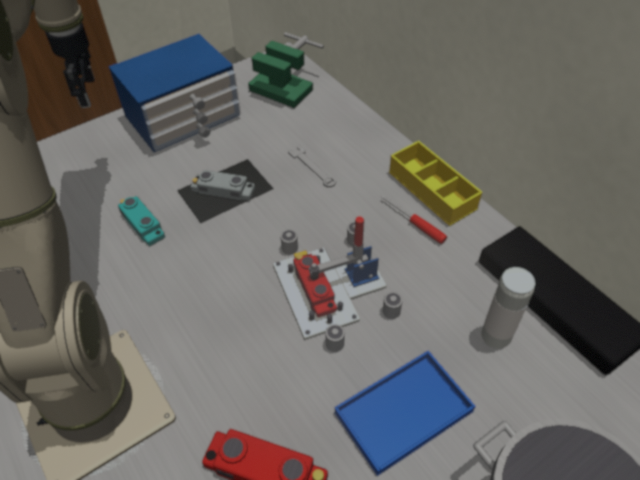

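The scene view shows the fixture near (300,280), with the clamp beyond it. The tray is at (185,257), the mat with the grey half at (460,292), and four pistons stand around the fixture.

Run:
```python
import cv2,numpy as np
a=cv2.imread("pics/scene0.png");b=cv2.imread("pics/side0.png")
c=cv2.resize(a[235:345,225:365],None,fx=4,fy=4,interpolation=cv2.INTER_CUBIC)  #560x440
d=cv2.resize(a[250:340,425:500],None,fx=3,fy=3,interpolation=cv2.INTER_CUBIC) #225x270
f=cv2.resize(a[210:300,140:230],None,fx=2.5,fy=2.5,interpolation=cv2.INTER_CUBIC) #225
o=np.zeros((600,800,3),np.uint8);o[:440,:560]=c;o[:270,570:795]=d;o[280:505,570:795]=f
cv2.imwrite("pics/crop0.png",o)
```

```text
(no output)
```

View pics/crop0.png

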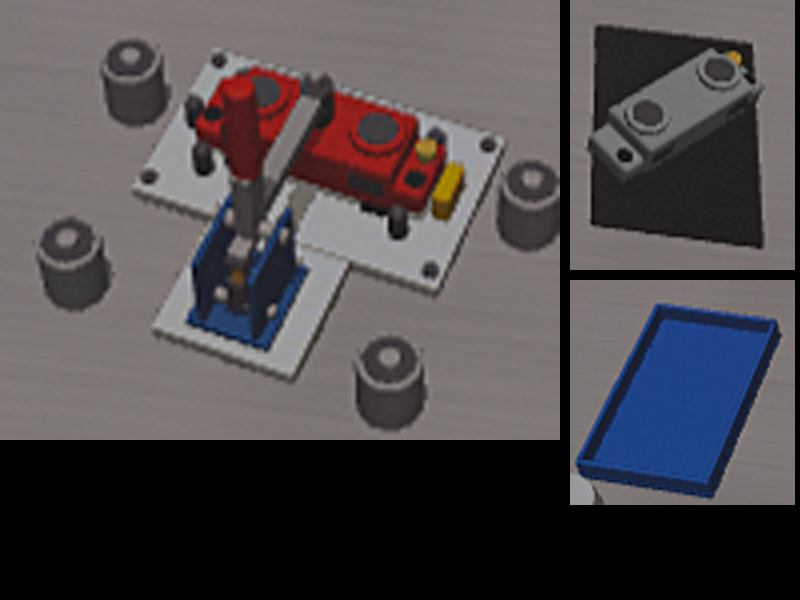

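```bash
cat > h.py <<'E'
from workcell import manip
import cv2,numpy as np
from scipy.spatial.transform import Rotation as R
def ray(n,uv,z,c=None):
    c=c or manip.calibration(n); K=c["intrinsics"];V=np.array(c["view"])
    d=V[:3,:3].T@np.linalg.inv(K)@np.array([uv[0],uv[1],1.]); o=-V[:3,:3].T@V[:3,3]
    return o+d*(z-o[2])/d[2]
def proj(n,p,c=None):
    c=c or manip.calibration(n); V=np.array(c["view"]); q=c["intrinsics"]@(V[:3,:3]@np.asarray(p)+V[:3,3]); return q[:2]/q[2]
def tool(): 
    o=manip.get_obs(); return np.array(o["position"]),R.from_quat(o["ee_rot"]).as_matrix()
def delta(p,yaw=None):
    "travel (mm, tool axes) and turn about tool z (deg) to TCP p with tool x at world yaw (deg), mod 180"
    q,M=tool(); t=M.T@(np.asarray(p)-q)*1e3
    y0=np.degrees(np.arctan2(M[1,0],M[0,0])); dz=None
    if yaw is not None: dz=-((yaw-y0+90)%180-90)
    print("now",np.round(q,4),"yaw",round(y0,2),"tilt",round(np.degrees(np.arccos(-M[2,2])),2),"travel",np.round(t,1),"dz",dz and round(dz,2))
E
python3 - <<'E'
from h import *
f=lambda l,z:np.array([ray("scene",p,z)for p in l])
P=f([(278.75,247.5),(351.25,269.5),(334.5,307.5),(258.75,282)],.012);print(P.round(4),P.mean(0))
y=(P[1]-P[0])+(P[2]-P[3]);print(np.linalg.norm(P[1]-P[0]),np.linalg.norm(P[3]-P[0]),"fixture y dir deg",np.degrees(np.arctan2(y[1],y[0])))
x=(P[3]-P[0])+(P[2]-P[1]);print("x dir",np.degrees(np.arctan2(x[1],x[0])))
G=f([(450.7,287.7),(474.7,273.3)],.047);d=G[1]-G[0];print("grey",G.round(4),G.mean(0),np.linalg.norm(d),np.degrees(np.arctan2(d[1],d[0])))
T=f([(174,220),(223.6,226.8),(196.8,296),(143.2,284)],.026);print("tray",T.round(4),T.mean(0))
print("pist",f([(257.5,249.5),(243,295),(322.5,324.5),(358,279.5)],.046).round(3))
print("can",f([(140,300)],.19))
delta([.5,0,.3],0)
E
```

```text
[[ 0.3994 -0.1107  0.012 ]
 [ 0.446   0.0808  0.012 ]
 [ 0.5626  0.0529  0.012 ]
 [ 0.5136 -0.1384  0.012 ]] [ 0.48039419 -0.02885212  0.012     ]
0.19703100313631963 0.11756845899315524 fixture y dir deg 75.96937300538266
x dir -13.540883444128326
grey [[0.4959 0.3159 0.047 ]
 [0.4461 0.3733 0.047 ]] [0.47100255 0.34457641 0.047     ] 0.07602780112352406 130.976852980985
tray [[ 0.3532 -0.4018  0.026 ]
 [ 0.3598 -0.2645  0.026 ]
 [ 0.5826 -0.2707  0.026 ]
 [ 0.5657 -0.4084  0.026 ]] [ 0.46532727 -0.33634632  0.026     ]
pist [[ 0.44  -0.154  0.046]
 [ 0.579 -0.158  0.046]
 [ 0.633  0.034  0.046]
 [ 0.5    0.101  0.046]]
can [[ 0.71307104 -0.31541472  0.19      ]]
now [0.2834 0.5567 0.2306] yaw 63.02 tilt 0.07 travel [-397.9  445.6  -68.9] dz 63.02
```

Run:
```python
from h import *
delta([.572,-.052,.28],76)
q,M=tool();V=manip.calibration("wrist")["view"];print("cam in tool",M.T@(-V[:3,:3].T@V[:3,3]-q))
```

```text
now [0.2834 0.5567 0.2306] yaw 63.02 tilt 0.07 travel [-411.6  533.4  -48.9] dz -12.98
cam in tool [ 0.00026035 -0.08313117 -0.14310628]
```

>>> {"op": "servo_tool", "data": {
  "moves": [
    {"travel": [-34.3,44.5,-10]},
    {"travel": [-34.3,44.5,-10]},
    {"travel": [-34.3,44.5,-10]},
    {"travel": [-34.3,44.5,-10]},
    {"travel": [-34.3,44.5,-9]},
    {"travel": [-34.3,44.5,0]},
    {"travel": [-34.3,44.5,0]},
    {"travel": [-34.3,44.5,0]},
    {"travel": [-34.3,44.5,0]},
    {"travel": [-34.3,44.5,0]},
    {"travel": [-34.3,44.5,0]},
    {"travel": [-34.3,44.5,0]}
  ],
  "claw": 0
}}

```text
$.moves[0]: bad value
```

>>> {"op": "servo_tool", "data": {
  "moves": [
    {"travel": [0,0,0],"dr": [0,0,-6.5]},
    {"travel": [0,0,0],"dr": [0,0,-6.5]},
    {"travel": [0,0,0]},
    {"travel": [0,0,0]}
  ]
}}

```text
$.moves[2]: bad value
```

Run:
```python
from h import *
c=manip.calibration("wrist");a=manip.camera("wrist");cv2.imwrite("pics/w1.png",a)
np.save("c1.npy",c,allow_pickle=True)
delta([.572,-.052,.28],76)
```

```text
now [0.2834 0.5568 0.2307] yaw 63.03 tilt 0.06 travel [-411.7  533.4  -48.9] dz -12.97
```

View pics/w1.png

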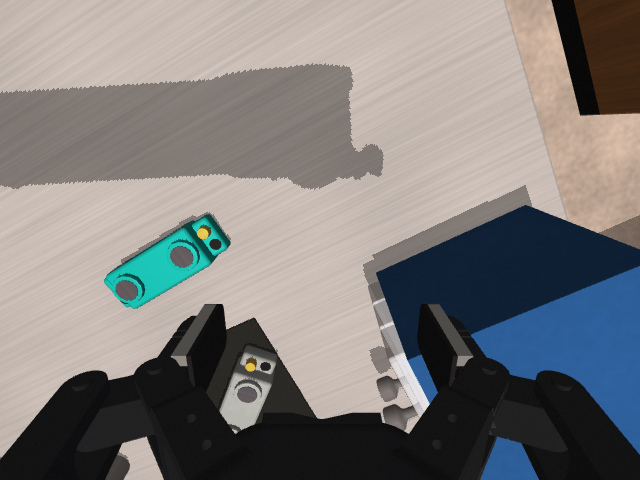

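The moves were refused because every row needs both fields. This view from the start pose shows only the turquoise look-alike and part of the grey half, near (245,390).

>>> {"op": "servo_tool", "data": {
  "moves": [
    {"travel": [-34.3,44.5,-10],"dr": [0,0,0]},
    {"travel": [-34.3,44.5,-10],"dr": [0,0,0]},
    {"travel": [-34.3,44.5,-10],"dr": [0,0,0]},
    {"travel": [-34.3,44.5,-10],"dr": [0,0,0]},
    {"travel": [-34.3,44.5,-9],"dr": [0,0,0]},
    {"travel": [-34.3,44.5,0],"dr": [0,0,0]},
    {"travel": [-34.3,44.5,0],"dr": [0,0,0]},
    {"travel": [-34.3,44.5,0],"dr": [0,0,0]},
    {"travel": [-34.3,44.5,0],"dr": [0,0,0]},
    {"travel": [-34.3,44.5,0],"dr": [0,0,0]},
    {"travel": [-34.3,44.5,0],"dr": [0,0,0]},
    {"travel": [-34.3,44.5,0],"dr": [0,0,0]}
  ],
  "claw": 0
}}

```text
clock: 1.65
position: [0.5731, -0.0536, 0.2803]
ee_rot: [0.852, 0.523, 0.0, -0.0]
ft_force: [1.3, -0.1, -0.2]
grip_width: 1.002
```

>>> {"op": "servo_tool", "data": {
  "moves": [
    {"travel": [0,0,0],"dr": [0,0,-6.5]},
    {"travel": [0,0,0],"dr": [0,0,-6.5]},
    {"travel": [0,0,0],"dr": [0,0,0]},
    {"travel": [0,0,0],"dr": [0,0,0]}
  ]
}}

```text
clock: 2.15
position: [0.5726, -0.0519, 0.2802]
ee_rot: [0.789, 0.615, -0.0, -0.0]
ft_force: [-0.3, -0.5, 0.5]
grip_width: 1.001
```

Run:
```python
from h import *
print(manip.get_obs()["clock"])
delta([.572,-.052,.28],76)
c=manip.calibration("wrist");a=manip.camera("wrist");cv2.imwrite("pics/w2.png",a)
np.save("c2.npy",c,allow_pickle=True)
```

```text
2.15
now [ 0.5726 -0.0519  0.2802] yaw 75.9 tilt 0.01 travel [-0.3 -0.6  0.2] dz -0.1
```

View pics/w2.png

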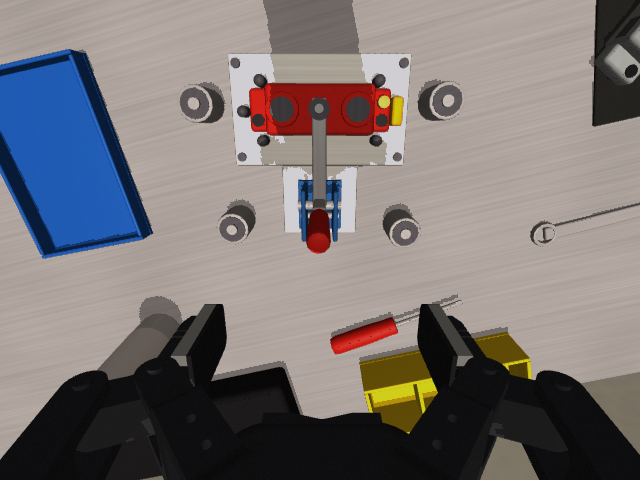

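The wrist view shows the plate corners at (228,54), (411,54), (405,165) and (237,166). The bosses are at (282,109) and (358,109), the handle end at (318,243), and the clamp is locked.

Run:
```python
from h import *
c=np.load("c2.npy",allow_pickle=True).item()
f=lambda l,z:np.array([ray("",p,z,c)for p in l])
P=f([(228,54),(411,54),(405,165),(237,166)],.012);print(P.round(4),P.mean(0))
y=(P[1]-P[0])+(P[2]-P[3]);print(np.linalg.norm(P[1]-P[0]),np.linalg.norm(P[3]-P[0]),np.degrees(np.arctan2(y[1],y[0])))
B=f([(282,109),(358,109)],.063);d=B[1]-B[0];print(B.mean(0),np.linalg.norm(d),np.degrees(np.arctan2(d[1],d[0])))
print("handle",f([(318,243)],.195)); print("union",f([(384,101)],.05))
print("pin",f([(260,80),(378,80),(376,141),(263,141)],.036).round(4),f([(260,80),(378,80),(376,141),(263,141)],.036).mean(0))
```

```text
[[ 0.3972 -0.1116  0.012 ]
 [ 0.4456  0.0812  0.012 ]
 [ 0.5614  0.0551  0.012 ]
 [ 0.5134 -0.1406  0.012 ]] [ 0.47939778 -0.02897257  0.012     ]
0.19882342837310465 0.11972209630094664 76.06569519568147
[ 0.47773529 -0.02872587  0.063     ] 0.07586081995493874 75.89745113300116
handle [[ 0.5698191  -0.05306516  0.195     ]]
union [[0.48578501 0.0369947  0.05      ]]
pin [[ 0.4339 -0.0825  0.036 ]
 [ 0.4639  0.0373  0.036 ]
 [ 0.5237  0.0234  0.036 ]
 [ 0.4933 -0.0977  0.036 ]] [ 0.47872283 -0.02987959  0.036     ]
```

>>> {"op": "servo_tool", "data": {
  "moves": [
    {"travel": [0,-1,40],"dr": [0,0,0]},
    {"travel": [0,0,45],"dr": [0,0,0]},
    {"travel": [0,0,44],"dr": [0,0,0]},
    {"travel": [0,0,0],"dr": [0,0,0]}
  ]
}}

```text
clock: 2.7
position: [0.5696, -0.0515, 0.1486]
ee_rot: [0.788, 0.616, -0.002, -0.002]
ft_force: [-0.4, -0.1, 1.7]
grip_width: 1.0
```

>>> {"op": "servo_tool", "data": {
  "moves": [
    {"travel": [0,0,0],"dr": [0,0,0]},
    {"travel": [0,0,0],"dr": [0,0,0]},
    {"travel": [0,0,0],"dr": [0,0,0]},
    {"travel": [0,0,0],"dr": [0,0,0]},
    {"travel": [0,0,0],"dr": [0,0,0]},
    {"travel": [0,0,0],"dr": [0,0,0]}
  ],
  "claw": 1,
  "squeeze": 40
}}

```text
clock: 3.45
position: [0.5717, -0.0542, 0.1525]
ee_rot: [0.789, 0.615, -0.0, 0.001]
ft_force: [-4.4, -6.9, 7.6]
grip_width: 0.199
```

>>> {"op": "servo_tool", "data": {
  "moves": [
    {"travel": [-1.5,12.9,0.8],"dr": [0,0,0]},
    {"travel": [0,12.7,2.5],"dr": [0,0,0]},
    {"travel": [0,12.3,4.1],"dr": [0,0,0]},
    {"travel": [0,11.6,5.6],"dr": [0,0,0]},
    {"travel": [0,10.8,7.1],"dr": [0,0,0]},
    {"travel": [0,9.8,8.4],"dr": [0,0,0]},
    {"travel": [0,8.6,9.6],"dr": [0,0,0]},
    {"travel": [0,7.3,10.7],"dr": [0,0,0]},
    {"travel": [0,5.9,11.6],"dr": [0,0,0]},
    {"travel": [0,4.4,12.5],"dr": [0,0,0]},
    {"travel": [0,2.6,12.1],"dr": [0,0,0]},
    {"travel": [0,1.1,12.8],"dr": [0,0,0]}
  ]
}}

```text
clock: 4.95
position: [0.6685, -0.0786, 0.0522]
ee_rot: [0.788, 0.615, -0.0, 0.0]
ft_force: [-0.9, -4.2, -3.0]
grip_width: 0.202
```

>>> {"op": "servo_tool", "data": {
  "moves": [
    {"travel": [0,0,1],"dr": [0,0,0]},
    {"travel": [0,0,0],"dr": [0,0,0]}
  ]
}}

```text
clock: 5.2
position: [0.6682, -0.0785, 0.051]
ee_rot: [0.788, 0.616, -0.001, 0.0]
ft_force: [2.1, -5.8, -5.0]
grip_width: 0.197
```

>>> {"op": "servo_tool", "data": {
  "moves": [
    {"travel": [0,0,0],"dr": [0,0,0]},
    {"travel": [0,0,0],"dr": [0,0,0]},
    {"travel": [0,0,0],"dr": [0,0,0]},
    {"travel": [0,0,-20],"dr": [0,0,0]},
    {"travel": [0,0,-60],"dr": [0,0,0]},
    {"travel": [0,0,-60],"dr": [0,0,0]},
    {"travel": [0,-20,-55],"dr": [0,0,0]},
    {"travel": [0,-50,-10],"dr": [0,0,0]},
    {"travel": [0,-60,0],"dr": [0,0,0]},
    {"travel": [0,-60,0],"dr": [0,0,0]}
  ],
  "claw": 0
}}

```text
clock: 6.45
position: [0.4825, -0.0314, 0.2589]
ee_rot: [0.788, 0.616, 0.001, 0.0]
ft_force: [-0.2, 1.3, 1.4]
grip_width: 1.001
```

>>> {"op": "servo_tool", "data": {
  "moves": [
    {"travel": [0,0,0],"dr": [0,0,10]},
    {"travel": [0,0,0],"dr": [0,0,10]},
    {"travel": [0,0,0],"dr": [0,0,10]},
    {"travel": [0,0,0],"dr": [0,0,10]},
    {"travel": [0,0,0],"dr": [0,0,10]},
    {"travel": [0,0,0],"dr": [0,0,10]},
    {"travel": [0,0,0],"dr": [0,0,10]},
    {"travel": [0,0,0],"dr": [0,0,10]},
    {"travel": [0,0,0],"dr": [0,0,10]},
    {"travel": [0,0,0],"dr": [0,0,0]},
    {"travel": [0,0,0],"dr": [0,0,0]}
  ]
}}

```text
clock: 7.82
position: [0.4841, -0.0316, 0.2582]
ee_rot: [0.993, -0.12, 0.0, -0.0]
ft_force: [0.1, -0.4, -0.4]
grip_width: 0.998
```

Run:
```python
from h import *
print(manip.get_obs()["clock"])
delta([.478,-.029,.027],-14)
c=manip.calibration("wrist");a=manip.camera("wrist")
s=manip.camera("side")[200:340,250:420]
o=np.zeros((600,800,3),np.uint8);o[:360,:480]=cv2.resize(a,(480,360));o[360:,:290]=cv2.resize(s,(290,240))
cv2.imwrite("pics/w3.png",o)
np.save("c3.npy",c,allow_pickle=True)
```

```text
7.825
now [ 0.4841 -0.0316  0.2582] yaw -13.76 tilt 0.06 travel [ -6.7  -0.9 231.2] dz 0.24
```

View pics/w3.png

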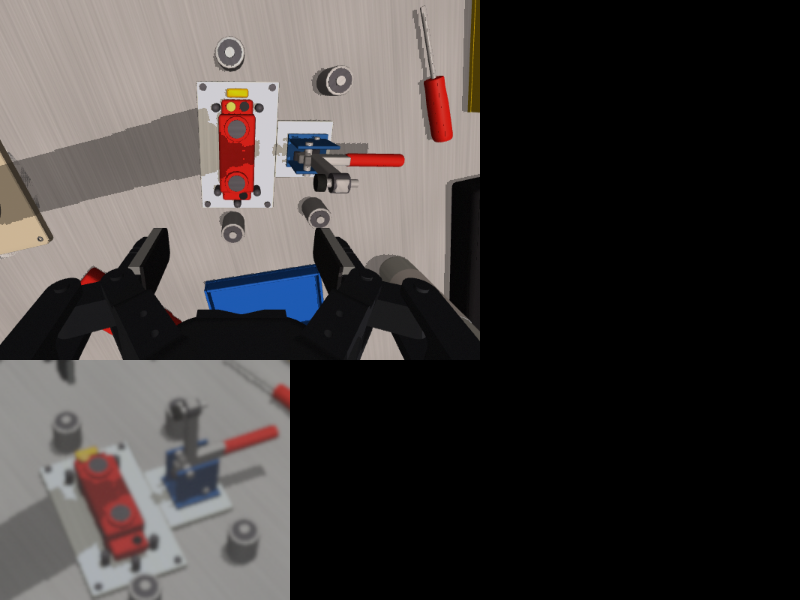

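The clamp is fully open, the handle is level and the nest is clear above. The red bosses sit at (314,169) and (315,243) in full-size pixels.

Run:
```python
from h import *
c=np.load("c3.npy",allow_pickle=True).item()
B=np.array([ray("",p,.063,c) for p in [(314,169.5),(315,243)]]);d=B[0]-B[1];print(B.mean(0),np.linalg.norm(d),np.degrees(np.arctan2(d[1],d[0])))
P=np.array([ray("",np.array(p)*4/3,.012,c) for p in [(197,82),(279,82),(276,207),(203,207)]]);print(P.mean(0))
```

```text
[ 0.47739201 -0.02731323  0.063     ] 0.07710983663047377 76.62405236449138
[ 0.48042926 -0.03025162  0.012     ]
```

>>> {"op": "servo_tool", "data": {
  "moves": [
    {"travel": [-7.3,-1.9,40],"dr": [0,0,0]},
    {"travel": [0,0,60],"dr": [0,0,0]},
    {"travel": [0,0,60],"dr": [0,0,0]},
    {"travel": [0,0,45],"dr": [0,0,0]},
    {"travel": [0,0,26],"dr": [0,0,0]},
    {"travel": [0,0,0],"dr": [0,0,0]},
    {"travel": [0,0,0],"dr": [0,0,0]}
  ]
}}

```text
clock: 8.8
position: [0.4782, -0.0279, 0.0277]
ee_rot: [0.993, -0.121, 0.001, -0.0]
ft_force: [0.5, -0.4, 0.0]
grip_width: 0.995
```

>>> {"op": "servo_tool", "data": {
  "moves": [
    {"travel": [0,0,0],"dr": [0,0,0]},
    {"travel": [0,0,0],"dr": [0,0,0]},
    {"travel": [0,0,0],"dr": [0,0,0]},
    {"travel": [0,0,0],"dr": [0,0,0]},
    {"travel": [0,0,0],"dr": [0,0,0]}
  ],
  "claw": 1,
  "squeeze": 70
}}

```text
clock: 9.43
position: [0.4782, -0.0278, 0.0278]
ee_rot: [0.993, -0.122, 0.001, -0.0]
ft_force: [-3.0, 0.6, 10.9]
grip_width: 0.571
```

>>> {"op": "servo_tool", "data": {
  "moves": [
    {"travel": [0,0,-10],"dr": [0,0,0]},
    {"travel": [0,0,-25],"dr": [0,0,0]},
    {"travel": [0,0,-40],"dr": [0,0,0]},
    {"travel": [0,0,-40],"dr": [0,0,0]},
    {"travel": [4,18,-12],"dr": [0,0,0]},
    {"travel": [8,40,0],"dr": [0,0,0]},
    {"travel": [11,52,0],"dr": [0,0,0]},
    {"travel": [11,52,0],"dr": [0,0,0]},
    {"travel": [11,52,0],"dr": [0,0,0]},
    {"travel": [9,48,0],"dr": [0,0,0]},
    {"travel": [5,28,0],"dr": [0,0,0]},
    {"travel": [3,12,0],"dr": [0,0,0]}
  ]
}}

```text
clock: 10.92
position: [0.4626, -0.3382, 0.1525]
ee_rot: [0.992, -0.123, -0.001, 0.0]
ft_force: [-0.1, 0.5, -5.2]
grip_width: 0.569
```

>>> {"op": "servo_tool", "data": {
  "moves": [
    {"travel": [0,0,0],"dr": [0,0,5]},
    {"travel": [0,0,0],"dr": [0,0,10]},
    {"travel": [0,0,0],"dr": [0,0,10]},
    {"travel": [0,0,0],"dr": [0,0,10]},
    {"travel": [0,0,0],"dr": [0,0,10]},
    {"travel": [0,0,0],"dr": [0,0,10]},
    {"travel": [0,0,0],"dr": [0,0,10]},
    {"travel": [0,0,0],"dr": [0,0,9]},
    {"travel": [0,0,0],"dr": [0,0,4]},
    {"travel": [0,0,0],"dr": [0,0,0]},
    {"travel": [0,0,0],"dr": [0,0,0]}
  ]
}}

```text
clock: 12.3
position: [0.4646, -0.3355, 0.1532]
ee_rot: [-0.696, 0.718, 0.0, 0.0]
ft_force: [-0.7, -0.1, -6.8]
grip_width: 0.569
```

Run:
```python
from h import *
o=manip.get_obs();print(o["clock"],o["grip_width"],o["ft_force"])
delta([.465,-.336,.013],88)
c=manip.calibration("wrist");a=manip.camera("wrist");s=manip.camera("scene")[200:340,130:370]
o=np.zeros((600,800,3),np.uint8);o[:360,:480]=cv2.resize(a,(480,360));o[360:,:412]=cv2.resize(s,(412,240))
cv2.imwrite("pics/w4.png",o)
```

```text
12.3 0.568606472244919 [-0.66418931 -0.12867299 -6.83347186]
now [ 0.4646 -0.3355  0.1532] yaw -91.85 tilt 0.04 travel [  0.6  -0.5 140.2] dz 0.15
```

View pics/w4.png

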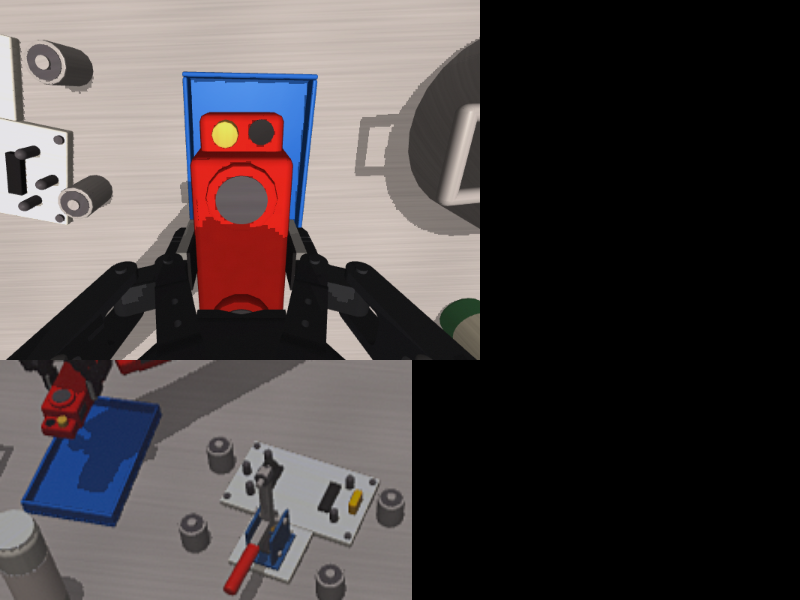

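The red half is held flat and centred over the tray, and its long axis lines up with the tray's.

>>> {"op": "servo_tool", "data": {
  "moves": [
    {"travel": [0,0,30],"dr": [0,0,0]},
    {"travel": [0,0,45],"dr": [0,0,0]},
    {"travel": [0,0,35],"dr": [0,0,0]},
    {"travel": [0,0,18],"dr": [0,0,0]},
    {"travel": [0,0,7],"dr": [0,0,0]},
    {"travel": [0,0,3],"dr": [0,0,0]},
    {"travel": [0,0,2],"dr": [0,0,0]},
    {"travel": [0,0,0],"dr": [0,0,0]}
  ]
}}

```text
clock: 13.4
position: [0.465, -0.3361, 0.0141]
ee_rot: [-0.695, 0.719, -0.0, 0.0]
ft_force: [0.3, -0.1, -6.4]
grip_width: 0.57
```

Run:
```python
from h import *
o=manip.get_obs();print(o["clock"],o["grip_width"],o["ft_force"],o["position"])
```

```text
13.4 0.5695713955173086 [ 0.27716404 -0.05185938 -6.42226024] [ 0.46502167 -0.33606894  0.01405129]
```

>>> {"op": "servo_tool", "data": {
  "moves": [
    {"travel": [0,0,1],"dr": [0,0,0]},
    {"travel": [0,0,0.6],"dr": [0,0,0]},
    {"travel": [0,0,0],"dr": [0,0,0]}
  ]
}}

```text
clock: 13.78
position: [0.465, -0.336, 0.0129]
ee_rot: [-0.695, 0.719, -0.0, 0.0]
ft_force: [-3.5, 3.5, 6.5]
grip_width: 0.57
```

>>> {"op": "servo_tool", "data": {
  "moves": [
    {"travel": [0,0,0],"dr": [0,0,0]},
    {"travel": [0,0,0],"dr": [0,0,0]},
    {"travel": [0,0,0],"dr": [0,0,0]},
    {"travel": [0,0,-15],"dr": [0,0,0]},
    {"travel": [0,0,-40],"dr": [0,0,0]},
    {"travel": [0,0,-60],"dr": [0,0,0]},
    {"travel": [0,0,-60],"dr": [0,0,0]},
    {"travel": [0,0,-60],"dr": [0,0,0]},
    {"travel": [0,0,0],"dr": [0,0,0]}
  ],
  "claw": 0.2
}}

```text
clock: 14.9
position: [0.4658, -0.3378, 0.2524]
ee_rot: [-0.695, 0.719, -0.004, 0.002]
ft_force: [0.4, 0.8, -0.5]
grip_width: 0.8
```

Run:
```python
from h import *
o=manip.get_obs();print(o["clock"],o["grip_width"],o["ft_force"])
delta([.471,.3,.26],41)
```

```text
14.9 0.8001127067429818 [ 0.39701861  0.8286218  -0.46542925]
now [ 0.4658 -0.3378  0.2524] yaw -92.02 tilt 0.46 travel [-637.5   17.3   -9.5] dz 46.98
```

>>> {"op": "servo_tool", "data": {
  "moves": [
    {"travel": [-57,2,-1],"dr": [0,0,0]},
    {"travel": [-57,2,-1],"dr": [0,0,0]},
    {"travel": [-57,2,-1],"dr": [0,0,0]},
    {"travel": [-57,2,-1],"dr": [0,0,0]},
    {"travel": [-57,2,-1],"dr": [0,0,0]},
    {"travel": [-57,2,0],"dr": [0,0,0]},
    {"travel": [-57,2,0],"dr": [0,0,0]},
    {"travel": [-57,2,0],"dr": [0,0,0]},
    {"travel": [-57,2,0],"dr": [0,0,0]},
    {"travel": [-57,0,0],"dr": [0,0,0]},
    {"travel": [-57,0,0],"dr": [0,0,0]},
    {"travel": [-55,0,0],"dr": [0,0,0]}
  ],
  "claw": 0
}}

```text
clock: 16.4
position: [0.4699, 0.3478, 0.2519]
ee_rot: [-0.695, 0.719, -0.0, -0.0]
ft_force: [1.1, 0.5, -0.4]
grip_width: 0.996
```

>>> {"op": "servo_tool", "data": {
  "moves": [
    {"travel": [0,0,0],"dr": [0,0,-10.2]},
    {"travel": [0,0,0],"dr": [0,0,-10.2]},
    {"travel": [0,0,0],"dr": [0,0,-10.2]},
    {"travel": [0,0,0],"dr": [0,0,-10.2]},
    {"travel": [0,0,0],"dr": [0,0,-10.2]},
    {"travel": [0,0,0],"dr": [0,0,-10.2]},
    {"travel": [0,0,0],"dr": [0,0,-10.2]},
    {"travel": [0,0,0],"dr": [0,0,-10.2]},
    {"travel": [0,0,0],"dr": [0,0,-10.2]},
    {"travel": [0,0,0],"dr": [0,0,-10.2]},
    {"travel": [0,0,0],"dr": [0,0,-10.2]},
    {"travel": [0,0,0],"dr": [0,0,-10.2]}
  ]
}}

```text
clock: 17.9
position: [0.4701, 0.3457, 0.2518]
ee_rot: [0.964, 0.265, -0.0, 0.0]
ft_force: [-0.2, -0.2, 0.0]
grip_width: 1.003
```

>>> {"op": "servo_tool", "data": {
  "moves": [
    {"travel": [0,0,0],"dr": [0,0,-10.2]},
    {"travel": [0,0,0],"dr": [0,0,0]},
    {"travel": [0,0,0],"dr": [0,0,0]}
  ]
}}

```text
clock: 18.27
position: [0.4701, 0.3461, 0.2519]
ee_rot: [0.939, 0.345, -0.0, 0.0]
ft_force: [0.3, 0.3, -0.7]
grip_width: 1.001
```

Run:
```python
from h import *
print(manip.get_obs()["clock"])
delta([.471,.3446,.011],41)
c=manip.calibration("wrist");a=manip.camera("wrist");s=manip.camera("scene")[200:340,130:370]
np.save("c5.npy",c,allow_pickle=True)
o=np.zeros((600,800,3),np.uint8);o[:,:]=0
o[:480,:640]=a;o[480:,:206]=cv2.resize(s,(206,120));cv2.imwrite("pics/w5.png",o)
```

```text
18.275
now [0.4701 0.3461 0.2519] yaw 40.38 tilt 0.01 travel [-2.000e-01  1.600e+00  2.409e+02] dz -0.62
```

View pics/w5.png

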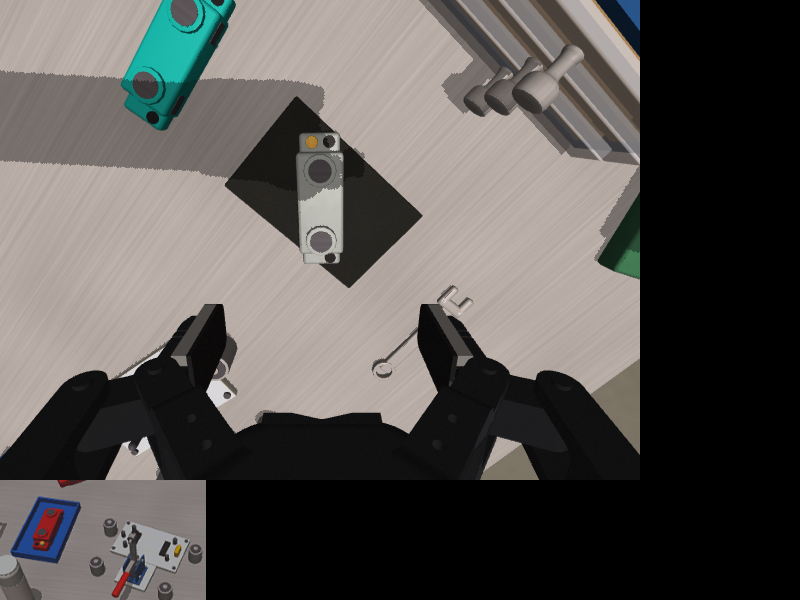

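The red half is lying flat in the tray. The grey bosses are at (320,170) and (321,240), with the union at (312,142).

Run:
```python
from h import *
c=np.load("c5.npy",allow_pickle=True).item()
B=np.array([ray("",p,.047,c) for p in [(319.5,170.5),(320.8,240)]]);d=B[0]-B[1];print(B.mean(0),np.linalg.norm(d),np.degrees(np.arctan2(d[1],d[0])))
m=B.mean(0);delta([m[0],m[1],.012],np.degrees(np.arctan2(d[1],d[0]))-90)
```

```text
[0.46838034 0.34641496 0.047     ] 0.07490609679805016 131.35308679931433
now [0.4701 0.3462 0.2519] yaw 40.47 tilt 0.01 travel [ -1.2  -1.3 239.9] dz -0.89
```

>>> {"op": "servo_tool", "data": {
  "moves": [
    {"travel": [-0.7,-0.3,40],"dr": [0,0,-0.9]},
    {"travel": [0,0,60],"dr": [0,0,0]},
    {"travel": [0,0,60],"dr": [0,0,0]},
    {"travel": [0,0,50],"dr": [0,0,0]},
    {"travel": [0,0,30],"dr": [0,0,0]},
    {"travel": [0,0,0],"dr": [0,0,0]},
    {"travel": [0,0,0],"dr": [0,0,0]}
  ]
}}

```text
clock: 19.25
position: [0.4702, 0.3467, 0.0134]
ee_rot: [0.935, 0.354, 0.001, -0.0]
ft_force: [0.4, -0.5, 0.4]
grip_width: 1.0
```

>>> {"op": "servo_tool", "data": {
  "moves": [
    {"travel": [0,0,0],"dr": [0,0,0]},
    {"travel": [0,0,0],"dr": [0,0,0]},
    {"travel": [0,0,0],"dr": [0,0,0]},
    {"travel": [0,0,0],"dr": [0,0,0]},
    {"travel": [0,0,0],"dr": [0,0,0]}
  ],
  "claw": 1,
  "squeeze": 70
}}

```text
clock: 19.88
position: [0.4699, 0.3464, 0.0133]
ee_rot: [0.935, 0.354, 0.001, -0.0]
ft_force: [-2.9, -1.7, 7.8]
grip_width: 0.566
```

>>> {"op": "servo_tool", "data": {
  "moves": [
    {"travel": [0,0,-10],"dr": [0,0,0]},
    {"travel": [0,0,-25],"dr": [0,0,0]},
    {"travel": [0,0,-40],"dr": [0,0,0]},
    {"travel": [0,0,-45],"dr": [0,0,0]},
    {"travel": [0,0,-30],"dr": [0,0,0]},
    {"travel": [0,0,0],"dr": [0,0,0]}
  ]
}}

```text
clock: 20.62
position: [0.4703, 0.3467, 0.1641]
ee_rot: [0.935, 0.354, 0.002, -0.001]
ft_force: [0.2, 0.1, -8.0]
grip_width: 0.574
```

Run:
```python
from h import *
print(manip.get_obs()["clock"])
delta([.479,-.029,.16],-14)
```

```text
20.625
now [0.4703 0.3467 0.1641] yaw 41.52 tilt 0.23 travel [-242.5  287.1    3. ] dz 55.52
```

>>> {"op": "servo_tool", "data": {
  "moves": [
    {"travel": [0,0,0],"dr": [0,0,5]},
    {"travel": [0,0,0],"dr": [0,0,10]},
    {"travel": [0,0,0],"dr": [0,0,10]},
    {"travel": [0,0,0],"dr": [0,0,10]},
    {"travel": [0,0,0],"dr": [0,0,10]},
    {"travel": [0,0,0],"dr": [0,0,7.5]},
    {"travel": [0,0,0],"dr": [0,0,3]},
    {"travel": [0,0,0],"dr": [0,0,0]}
  ]
}}

```text
clock: 21.62
position: [0.4685, 0.3454, 0.1599]
ee_rot: [0.993, -0.121, -0.001, 0.001]
ft_force: [-0.9, -0.3, -6.2]
grip_width: 0.571
```

>>> {"op": "servo_tool", "data": {
  "moves": [
    {"travel": [6,20,0],"dr": [0,0,0]},
    {"travel": [10,37,0],"dr": [0,0,0]},
    {"travel": [14,52,0],"dr": [0,0,0]},
    {"travel": [14,52,0],"dr": [0,0,0]},
    {"travel": [14,52,0],"dr": [0,0,0]},
    {"travel": [14,52,0],"dr": [0,0,0]},
    {"travel": [12,46,0],"dr": [0,0,0]},
    {"travel": [10,33,0],"dr": [0,0,0]},
    {"travel": [5,18,0],"dr": [0,0,0]},
    {"travel": [0,0,0],"dr": [0,0,0]},
    {"travel": [0,0,0],"dr": [0,0,0]},
    {"travel": [0,0,0],"dr": [0,0,0]}
  ]
}}

```text
clock: 23.12
position: [0.4779, -0.0283, 0.1617]
ee_rot: [0.993, -0.121, -0.0, -0.0]
ft_force: [0.2, 0.1, -6.2]
grip_width: 0.568
```

Run:
```python
from h import *
o=manip.get_obs();print(o["clock"],o["ft_force"])
delta([.479,-.029,.028],-14)
c=manip.calibration("wrist");a=manip.camera("wrist")
np.save("c6.npy",c,allow_pickle=True);np.save("t6.npy",np.array([*tool()],dtype=object),allow_pickle=True)
cv2.imwrite("pics/w6.png",a)
```

```text
23.125 [ 0.18630605  0.06217643 -6.22389829]
now [ 0.4779 -0.0283  0.1617] yaw -13.88 tilt 0.02 travel [  1.3   0.4 133.7] dz 0.12Traceback (most recent call last):
  File "<stdin>", line 5, in <module>
ValueError: could not broadcast input array from shape (3,3) into shape (3,)
```

Run:
```python
from h import *
c=manip.calibration("wrist");a=manip.camera("wrist")
np.save("c6.npy",c,allow_pickle=True)
cv2.imwrite("pics/w6.png",a)
```

```text
(no output)
```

View pics/w6.png

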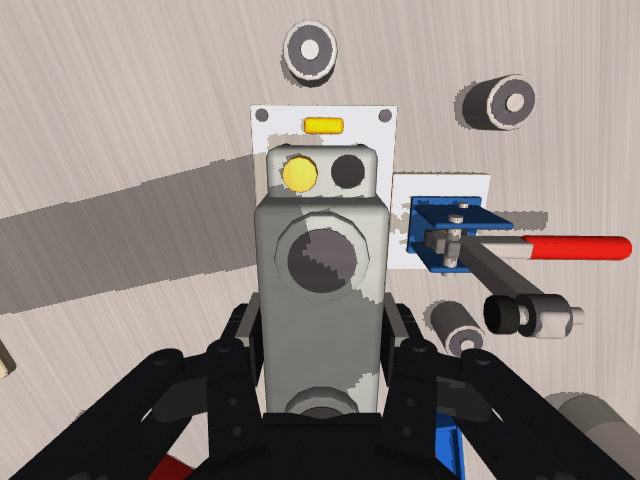

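The grey half is held flat and square. The union end faces the yellow block at (323,125), and the front boss is at (321,260).

Run:
```python
from h import *
c=np.load("c6.npy",allow_pickle=True).item()
q,M=tool()
b=ray("",(321.5,260),q[2]-.0093+.043,c);print("boss in tool",(M.T@(b-q)).round(4),"expected y -.038")
# lug far edge top z=underside+.020
e=ray("",(320,146),q[2]-.0093+.020,c);print("lug end in tool",(M.T@(e-q)).round(4),"expected y -.075")
P=np.array([ray("",p,.012,c) for p in [(251,106),(397,106)]]);m=P.mean(0)
yd=np.array([np.cos(np.radians(76)),np.sin(np.radians(76)),0]);print("plate origin est",m-yd*.1,np.degrees(np.arctan2(*(P[1]-P[0])[1::-1])))
```

```text
boss in tool [-0.0008 -0.038  -0.0337] expected y -.038
lug end in tool [-0.0014 -0.0752 -0.0107] expected y -.075
plate origin est [ 0.47851899 -0.03129727  0.012     ] -13.888708649854397
```

>>> {"op": "servo_tool", "data": {
  "moves": [
    {"travel": [1,0.8,30],"dr": [0,0,0]},
    {"travel": [0,0,45],"dr": [0,0,0]},
    {"travel": [0,0,23],"dr": [0,0,0]},
    {"travel": [0,0,7],"dr": [0,0,0]},
    {"travel": [0,0,0],"dr": [0,0,0]},
    {"travel": [0,0,0],"dr": [0,0,0]}
  ]
}}

```text
clock: 23.98
position: [0.4798, -0.0299, 0.058]
ee_rot: [0.993, -0.122, 0.001, -0.0]
ft_force: [0.0, 0.2, -7.1]
grip_width: 0.569
```

Run:
```python
from h import *
delta([.479,-.0295,.0293],-14)
```

```text
now [ 0.4798 -0.0299  0.058 ] yaw -13.96 tilt 0.11 travel [-0.9 -0.2 28.7] dz 0.04
```

>>> {"op": "servo_tool", "data": {
  "moves": [
    {"travel": [-0.8,0,6],"dr": [0,0,0]},
    {"travel": [0,0,5],"dr": [0,0,0]},
    {"travel": [0,0,4],"dr": [0,0,0]},
    {"travel": [0,0,4],"dr": [0,0,0]},
    {"travel": [0,0,0],"dr": [0,0,0]}
  ]
}}

```text
clock: 24.6
position: [0.4778, -0.03, 0.0375]
ee_rot: [0.993, -0.122, -0.0, 0.0]
ft_force: [0.0, 0.4, -6.6]
grip_width: 0.57
```

Underside is about 8 mm below the pin tops and free of contact.

>>> {"op": "servo_tool", "data": {
  "moves": [
    {"travel": [0,0,3],"dr": [0,0,0]},
    {"travel": [0,0,3],"dr": [0,0,0]},
    {"travel": [0,0,1.5],"dr": [0,0,0]},
    {"travel": [0,0,0],"dr": [0,0,0]}
  ]
}}

```text
clock: 25.1
position: [0.478, -0.0299, 0.0303]
ee_rot: [0.993, -0.122, -0.0, 0.0]
ft_force: [-0.8, -0.4, -6.7]
grip_width: 0.572
```

>>> {"op": "servo_tool", "data": {
  "moves": [
    {"travel": [0,0,1.5],"dr": [0,0,0]},
    {"travel": [0,0,0],"dr": [0,0,0]}
  ]
}}

```text
clock: 25.35
position: [0.4783, -0.0299, 0.0293]
ee_rot: [0.993, -0.122, 0.0, -0.0]
ft_force: [-3.7, 0.2, 0.8]
grip_width: 0.573
```

>>> {"op": "servo_tool", "data": {
  "moves": [
    {"travel": [0,0,0],"dr": [0,0,0]},
    {"travel": [0,0,0],"dr": [0,0,0]},
    {"travel": [0,0,0],"dr": [0,0,0]},
    {"travel": [0,0,0],"dr": [0,0,0]},
    {"travel": [0,0,-20],"dr": [0,0,0]},
    {"travel": [0,0,-45],"dr": [0,0,0]},
    {"travel": [0,0,-60],"dr": [0,0,0]},
    {"travel": [0,0,-60],"dr": [0,0,0]},
    {"travel": [0,0,-45],"dr": [0,0,0]}
  ],
  "claw": 0
}}

```text
clock: 26.48
position: [0.4783, -0.0301, 0.2616]
ee_rot: [0.993, -0.122, 0.001, -0.001]
ft_force: [0.3, 0.4, 0.3]
grip_width: 1.001
```

>>> {"op": "servo_tool", "data": {
  "moves": [
    {"travel": [0,0,0],"dr": [0,0,-10]},
    {"travel": [0,0,0],"dr": [0,0,-10]},
    {"travel": [0,0,0],"dr": [0,0,-10]},
    {"travel": [0,0,0],"dr": [0,0,-10]},
    {"travel": [0,0,0],"dr": [0,0,-10]},
    {"travel": [0,0,0],"dr": [0,0,-10]},
    {"travel": [0,0,0],"dr": [0,0,-10]},
    {"travel": [0,0,0],"dr": [0,0,-10]},
    {"travel": [0,0,0],"dr": [0,0,-10]},
    {"travel": [0,0,0],"dr": [0,0,0]}
  ]
}}

```text
clock: 27.72
position: [0.478, -0.03, 0.2589]
ee_rot: [0.788, 0.615, 0.0, -0.0]
ft_force: [-0.4, 0.0, 0.3]
grip_width: 1.0
```

>>> {"op": "servo_tool", "data": {
  "moves": [
    {"travel": [0,40,0],"dr": [0,0,0]},
    {"travel": [0,58,0],"dr": [0,0,0]},
    {"travel": [0,58,0],"dr": [0,0,0]},
    {"travel": [0,40,0],"dr": [0,0,0]},
    {"travel": [0,0,0],"dr": [0,0,0]},
    {"travel": [0,0,0],"dr": [0,0,0]}
  ]
}}

```text
clock: 28.48
position: [0.6679, -0.0775, 0.2587]
ee_rot: [0.789, 0.615, -0.0, -0.0]
ft_force: [-0.4, 0.3, 0.1]
grip_width: 1.0
```

Run:
```python
from h import *
print(manip.get_obs()["clock"])
delta([.6682,-.0780,.0525],76)
a=manip.camera("wrist");s=manip.camera("side")[200:340,250:420]
o=np.zeros((600,800,3),np.uint8);o[:360,:480]=cv2.resize(a,(480,360));o[360:,:290]=cv2.resize(s,(290,240))
cv2.imwrite("pics/w7.png",o)
```

```text
28.475
now [ 0.6679 -0.0775  0.2587] yaw 75.85 tilt 0.04 travel [ -0.3   0.6 206.2] dz -0.15
```

View pics/w7.png

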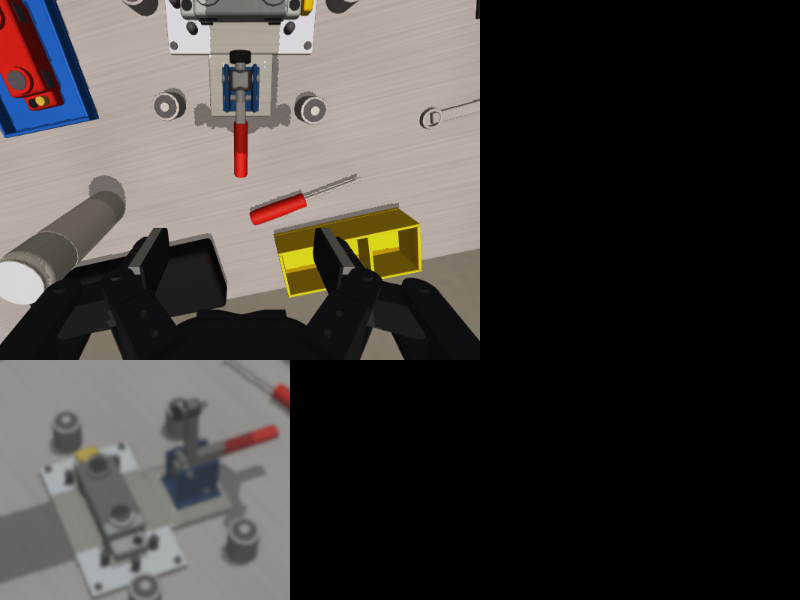

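The grey half is seated flat with its union end at the yellow stop, and the handle lies centred below the gripper.

>>> {"op": "servo_tool", "data": {
  "moves": [
    {"travel": [-1,0,50],"dr": [0,0,0]},
    {"travel": [0,0,60],"dr": [0,0,0]},
    {"travel": [0,0,55],"dr": [0,0,0]},
    {"travel": [0,0,30],"dr": [0,0,0]},
    {"travel": [0,0,11],"dr": [0,0,0]},
    {"travel": [0,0,0],"dr": [0,0,0]}
  ]
}}

```text
clock: 29.32
position: [0.6681, -0.0779, 0.0538]
ee_rot: [0.788, 0.616, 0.0, 0.0]
ft_force: [-0.2, -0.2, 0.9]
grip_width: 1.001
```

>>> {"op": "servo_tool", "data": {
  "moves": [
    {"travel": [0,0,0],"dr": [0,0,0]},
    {"travel": [0,0,0],"dr": [0,0,0]},
    {"travel": [0,0,0],"dr": [0,0,0]},
    {"travel": [0,0,0],"dr": [0,0,0]},
    {"travel": [0,0,0],"dr": [0,0,0]},
    {"travel": [0,0,0],"dr": [0,0,0]}
  ],
  "claw": 1,
  "squeeze": 40
}}

```text
clock: 30.08
position: [0.6682, -0.0785, 0.0533]
ee_rot: [0.788, 0.616, 0.0, 0.0]
ft_force: [-2.2, -0.4, 5.4]
grip_width: 0.194
```

>>> {"op": "servo_tool", "data": {
  "moves": [
    {"travel": [0,-1.1,-12.8],"dr": [0,0,0]},
    {"travel": [0,-2.6,-12.1],"dr": [0,0,0]},
    {"travel": [0,-4.4,-12.5],"dr": [0,0,0]},
    {"travel": [0,-5.9,-11.6],"dr": [0,0,0]},
    {"travel": [0,-7.3,-10.7],"dr": [0,0,0]},
    {"travel": [0,-8.6,-9.6],"dr": [0,0,0]},
    {"travel": [0,-9.8,-8.4],"dr": [0,0,0]},
    {"travel": [0,-10.8,-7.1],"dr": [0,0,0]},
    {"travel": [0,-11.6,-5.6],"dr": [0,0,0]},
    {"travel": [0,-12.3,-4.1],"dr": [0,0,0]},
    {"travel": [0,-12.7,-2.5],"dr": [0,0,0]},
    {"travel": [0,-12.5,-0.8],"dr": [0,0,0]}
  ]
}}

```text
clock: 31.58
position: [0.5708, -0.054, 0.1513]
ee_rot: [0.788, 0.616, 0.0, 0.0]
ft_force: [-2.1, -0.4, 0.2]
grip_width: 0.192
```

>>> {"op": "servo_tool", "data": {
  "moves": [
    {"travel": [0,0,0],"dr": [0,0,0]},
    {"travel": [0,0,0],"dr": [0,0,0]}
  ]
}}

```text
clock: 31.82
position: [0.5704, -0.054, 0.1511]
ee_rot: [0.788, 0.616, -0.0, -0.001]
ft_force: [-7.5, -1.7, 6.4]
grip_width: 0.188
```

>>> {"op": "servo_tool", "data": {
  "moves": [
    {"travel": [0,-1.5,0],"dr": [0,0,0]},
    {"travel": [0,0,0],"dr": [0,0,0]}
  ]
}}

```text
clock: 32.08
position: [0.5695, -0.0538, 0.1512]
ee_rot: [0.788, 0.616, 0.0, -0.0]
ft_force: [-5.8, -1.7, 5.5]
grip_width: 0.189
```

>>> {"op": "servo_tool", "data": {
  "moves": [
    {"travel": [0,0,0],"dr": [0,0,0]},
    {"travel": [0,0,0],"dr": [0,0,0]},
    {"travel": [0,0,0],"dr": [0,0,0]},
    {"travel": [0,0,0],"dr": [0,0,0]},
    {"travel": [0,0,-20],"dr": [0,0,0]},
    {"travel": [0,0,-45],"dr": [0,0,0]},
    {"travel": [0,0,-55],"dr": [0,0,0]},
    {"travel": [0,40,-10],"dr": [0,0,0]},
    {"travel": [0,40,0],"dr": [0,0,0]},
    {"travel": [0,0,0],"dr": [0,0,0]},
    {"travel": [0,0,0],"dr": [0,0,0]}
  ],
  "claw": 0
}}

```text
clock: 33.45
position: [0.6472, -0.0735, 0.2804]
ee_rot: [0.788, 0.616, -0.0, -0.0]
ft_force: [-0.3, -0.2, 0.5]
grip_width: 0.999
```

Run:
```python
from h import *
o=manip.get_obs();print(o["clock"],o["ft_force"],o["position"])
a=manip.camera("wrist")[0:330,120:520];s=manip.camera("side")[190:350,240:430];t=manip.camera("scene")[210:350,130:370]
o=np.zeros((600,800,3),np.uint8);o[:330,:400]=a;o[:336,401:800]=cv2.resize(s,(399,336));o[340:585,:420]=cv2.resize(t,(420,245),interpolation=cv2.INTER_CUBIC)
cv2.imwrite("pics/w8.png",o)
```

```text
33.45 [-0.34599978 -0.16083121  0.47825191] [ 0.64717212 -0.07346449  0.28042933]
```

View pics/w8.png

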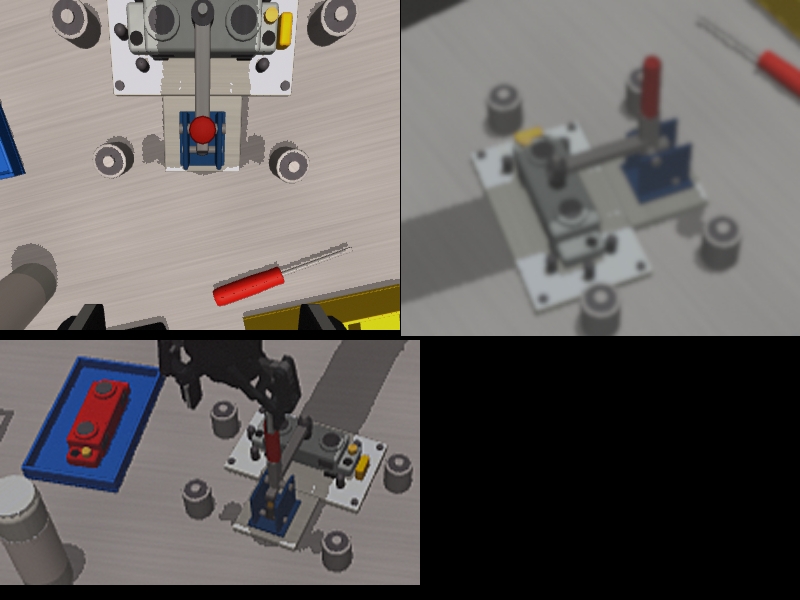

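The clamp handle is upright and the foot is down on the middle of the grey half. The union is at the yellow stop, the red half is flat in the tray, and the pistons, can and screwdriver in view look undisturbed.

```bash
python3 -c "
from workcell import manip
print(manip.hand_in())"
```

```text
the job is handed in; nothing more can be done
None
```

The job is done and handed in at about 33.5 s on the clock, well under the 72 s limit. I opened the clamp fully, laid the red half flat in the blue tray and let go. I then laid the grey half in the nest with its union at the yellow stop, let go of it, and swung the clamp over centre onto it.

**Last checks:** after I let go, the pictures showed the handle upright and the foot on the middle of the grey half. Both halves were flat and the gripper was clear, with wrist force near zero. The pistons, spray can and screwdriver looked undisturbed. The wrench was outside the last picture; it was last seen shortly before I closed the clamp, and nothing went near it after that.

**Slips and limits:**
- My first move calls were refused because rows lacked the turn field.
- One script crashed before saving its picture.
- I viewed 11 pictures, one over the budget of 10.
- I judged the lock from the pictures and the handle position, which came back to within 2–3 mm of where it started. I did not measure the clamp force.

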